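# Index the stand's magnifier over the framed banknote

### The job

The magnifier of the comparison stand stands between two exhibits and is needed over the framed banknote. Hook a fingertip under the pull ring of the spring index pin, lift the pin clear of its hole, swing the arm one hole by the ring so that the magnifier comes over the banknote, and let the pin go so that it drops fully home in that next hole. Hook the ring lightly, without gripping it, do not swing past the hole, and leave everything else on the desk where it lies.

Things in the scene. Friction and masses are not known exactly. Their poses are not given: they have to be found in the camera images.
- stand: Comparison stand, fixed: white base plate 430 x 380 x 18 mm (x -315 to 115, y +-190), column, index disc 200 mm across, and a swing arm turning on top of the disc. Origin on the desk under the pivot; z up; -x is the magnifier's side. Five index holes 30 degrees apart lie on the disc's -x side, 85 mm from the pivot, the middle one towards -x: the pin starts in it
- mag_arm (a joint): Angle of the swing arm, rad: 0 at the start, positive anticlockwise from above; next holes at +0.5236 and -0.5236, stops at +-1.12. The magnifier is on its end, the pin and ring between magnifier and pivot, so both move the same way: to the stand's -y as the angle grows, to +y as it falls. Stiff (1.5 N at the ring), stays where it is left
- index_pin (a joint): Lift of the spring index pin, m: 0 fully home, 0.0105 when its tip rides on the disc between holes, 0.018 at the upper stop. The spring pulls down with about 4 N (home) to 6 N (lifted). The round-tipped 8 mm pin drops by itself into a 10.5 mm hole. While it is home the arm cannot swing
- ring_centre (a point): Centre of the pull ring: rigid polished steel, 45 mm clear inside, 62 mm outside, 7 mm thick, fixed upright on the pin's head above the arm; moves with both. It faces along the arm to the magnifier, its top leaning 25 degrees to the pivot, so a finger slanting down towards the pivot passes through. Pin home: 206 mm above the desk, 74 mm from the pivot axis. Axes: x along the arm from magnifier to pivot, z up
- ring_top (a point): Middle of the section at the ring's highest place, 23 mm above the ring's centre and 11 mm nearer the pivot; a finger lifts under it. Inside the ring's lower part is free; the pin's black head below it ends 179 mm above the desk, the hub behind the ring 175 mm and the arm and magnifier in front of it 160 mm above the desk
- ring_rim: The outer half of the pull ring's section (the side away from the ring's opening), part of the ring and fixed to it: a hooked finger bears on the inner half only, a grip on or about the ring bears on this. Origin on the pin's axis 170 mm above the desk with the pin home, axes as the ring's
- pivot (a point): Point of the pivot's axis in the top face of the index disc, 137 mm above the desk. Axes as the stand's
- lens (a point): Centre of the magnifier: a white round housing 114 mm across and 24 mm high with a clear lens, 150 mm above the desk, on the arm's end 220 mm from the pivot
- note_frame: Framed banknote: flat rectangular black-edged frame, 150 x 82 x 9 mm, lying on the stand's base plate under the place of the magnifier at one of the two next holes: on the stand's +y or its -y side, some 115 mm from its x axis. Origin under its centre, z up. Loose, not to be touched
- coin_dish: Round grey dish of coins, 90 mm across, 12 mm high, on the base plate on the other side, opposite the framed banknote. Origin under its centre. Loose, not to be touched
- loupe: Black eyepiece loupe, 38 mm across, 42 mm high, standing on the base plate beside the column. Origin under its centre. Loose, not to be touched
- reagent: Small bottle, 42 mm across, 95 mm high, standing on the desk beside the base plate on the stand's +y side. Origin under its centre. Loose, not to be touched
- torch: Torch, 130 mm long, 33 mm thick, lying on the desk beside the base plate on the stand's -y side. Origin under its middle. Loose, not to be touched
- tweezers: Steel tweezers, 135 x 18 x 7 mm, lying on the base plate beside the column on the stand's -y side. Origin under the middle. Loose, not to be touched
- mug: White mug, 80 mm across, 90 mm high, on the desk to the robot's left. Origin under its centre. Loose, not to be touched

How it is judged:
On the way, in this order (a step that is already met when the one before it is completed fails the run):
1. the pin is lifted clear of the middle hole by fingers in the ring (value of joint index_pin above 0.0095 m and contact force between the fingers and index_pin above 1 N and value of joint mag_arm between -0.12 and 0.12 rad), for 0.05 s.
2. the arm is swung half way towards the next hole on the banknote's side, the pin out (value of joint index_pin above 0.008 m and ((y of note_frame in the frame of stand below 0 m and value of joint mag_arm between 0.24 and 0.48 rad) or (not (y of note_frame in the frame of stand below 0 m) and value of joint mag_arm between -0.48 and -0.24 rad))).
At the end, for the whole second after the job is handed in: The arm stands at the next hole on the banknote's side (30 degrees from the start, within 0.03 rad) and at rest, the lens over the framed banknote (centres within 40 mm in plan), the pin is fully home (lift under 2 mm), and every loose thing lies within 15 mm of where it was (((y of note_frame in the frame of stand below 0 m and value of joint mag_arm between 0.4936 and 0.5536 rad) or (not (y of note_frame in the frame of stand below 0 m) and value of joint mag_arm between -0.5536 and -0.4936 rad)) and value of joint index_pin below 0.002 m and velocity of joint mag_arm between -0.02 and 0.02 rad/s and horizontal distance between lens and note_frame below 0.04 m and distance of each of note_frame, coin_dish, loupe, reagent, torch, tweezers, mug from where it was at the start of the episode below 0.015 m); the robot touches nothing.
It fails at once if the ring is lifted by gripping it from outside instead of hooking a finger in it (outer half of the ring pressed while the pin is up) (contact force between the fingers and ring_rim above 2.5 N and value of joint index_pin above 0.005 m).
It fails at once if the arm is swung past the next hole (value of joint mag_arm above 0.6736 rad or value of joint mag_arm below -0.6736 rad).
It fails at once if the arm is swung to the side away from the banknote ((y of note_frame in the frame of stand below 0 m and value of joint mag_arm below -0.2 rad) or (not (y of note_frame in the frame of stand below 0 m) and value of joint mag_arm above 0.2 rad)).
It fails at once if the ring is squeezed or forced (over 30 N between the fingers and the ring) (contact force between the fingers and index_pin above 30 N).
It fails at once if a loose thing is disturbed or lifted (moved over 15 mm) (distance of any of note_frame, coin_dish, loupe, reagent, torch, tweezers, mug from where it was at the start of the episode above 0.015 m).
It also fails if it takes over 45 s, if anything falls off the work surface, if the arm or the gripper's body presses on something with over 40 N, if the wrist force passes 120 N, or if a joint passes its speed limit or range.

### The arm

A 7-joint arm with a two-finger parallel gripper is mounted at the origin on the work surface. World frame = base frame: x ahead of the robot, y to its left, z up, the work surface at z = 0. Lengths are in m, angles in rad, forces in N, time in s.
With the tool pointing down it reaches from about 0.425 to 0.875 m from the base axis. Payload 4.7 kg.
Tool frame: the origin (TCP) lies midway between the tips of the shut fingers; the grasp point (between the pads) lies 19 mm behind it; x points along the fingers, z is the direction in which the jaws open and shut, and the axes are right-handed (so a half turn about x gives the same grasp; the last joint's range is limited). The gripper opens to 87 mm and grips with 3 to 60 N. Pads are 19 mm wide; open, the fingers measure 117 mm over their backs; the gripper's body (75 mm by 190 mm) begins 51 mm behind the grasp point.
Start: joints at [1.16, 0.321, -0.07, 1.45, 0.023, 1.371, -0.057], TCP at [0.268, -0.592, 0.223] pointing down, gripper open.
Joint ranges: [-2.86, 2.86], [-0.3, 2.09], [-1.38, 1.24], [0.06, 2.45], [-1.56, 4.7], [0.09, 2.05], [-2.69, 2.69]. Speed limits (rad/s): [2.57, 2.57, 3.14, 3.14, 3.14, 3.14, 3.14].

### API

Orientations are given as a rotation vector (axis times angle).
In Python, from bench import ctrl, vision, close_job gives the robot as it stands. The module is installed in compiled form; this text tells all that it offers.
- The arm moves only by the tool servo_tool, never from a script. Its argument "commands" is a list that holds one entry, the list of rows, each a list of 7 numbers: the turn, a rotation vector about the tool's x, y, z in degrees, then the shift along the tool's x, y, z in mm, then the finger opening in mm, from 0 to 87. In form: [[[wx, wy, wz, x, y, z, grip], ...]]. A call has 1 to 5 rows; each row is the pose to reach, as a shift and turn from the pose commanded when the call began, along the tool's axes at that moment; what a row does not reach only later rows make up. A row lasts 1/8 s, in which the tool goes at most 62.5 mm and 10.7 degrees, less where a joint would pass 70% of its speed; a pose out of reach is approached as far as the arm can. A call with a gripper value outside its range is refused whole. The fingers move at their own pace and stop on an object; "newtons" is the grip in N (left out, the last holds). Time passes only in rows, so rows that repeat a pose let the fingers close. It gives the time, the measured TCP pose, the force and the opening at its end, in the units of the state.
- ctrl.get_state(): the state, without advancing time (a new reading comes with each control period).
- vision.get_image(name): name is "side" or "top"; returns the picture (420x560x3 uint8, red, green, blue); there is no depth.
- vision.camera_info(name): a dict with "fov_y" (degrees; the focal length in pixels is half the picture's height over the tangent of half this angle, whatever the lens; pixels are square), "cx", "cy" (the principal point, pixels), "dist" ([k1, k2, p1, p2, k3] as OpenCV has them; the pictures are not rectified), "pose" (4x4, takes a point from camera to world coordinates). Camera axes: x right, y down, z forward; pixel columns grow to the right and rows downward; lengths in m; the calibration is good to about 2 mm. A picture is of the moment at which its call begins. camera_info takes no time and is no camera call.
- close_job(): hands the job in, once; it reports no verdict.
The state is a dict: "time": time; "joint_positions": joint angles; "qd": joint speeds; "joint_torque": joint torques, N m; "position": TCP position; "tool_rot": TCP orientation; "ft_force": force on the tool from outside, world axes, zero at the start; "torque": the same for the moment, N m; "grip_width": opening from 0.0 (shut) to 1.0 (fully open).
Only numpy, scipy, OpenCV 4.12 (cv2) and the standard library are available. Lean on these libraries where they do the work, as an engineer would, in place of code of your own. Each camera call takes 0.05 s, during which the arm holds its last target. There are 200 camera calls.

## Working session

There is one attempt and no reset: what is moved stays moved. The work goes in short steps, Python scripts to look and compute and a tool call to move; the robot and the scene stay as the last step left them, time stands still between calls to the robot, and variables do not carry over. Pictures are saved under pics/ and viewed, about 8 in all and at most 12, crops included, and the job is handed in when it is done.

Besides the shell and the picture viewer there is one more tool, called after "Call:" by a JSON object that holds its "fn" and its "kwargs", one argument or row to a line. servo_tool: Moves the arm, as the interface text tells. Its arguments: {"type":"object","properties":{"commands":{"type":"array"},"newtons":{"type":"number"}},"required":["commands"]}

```bash
mkdir -p pics
cat > h.py <<'E'
import numpy as np, cv2
from bench import ctrl, vision, close_job
def K(n):
    i=vision.camera_info(n); f=210/np.tan(np.radians(i['fov_y'])/2)
    return np.array([[f,0,i['cx']],[0,f,i['cy']],[0,0,1.]]),np.array(i['dist'],float),np.array(i['pose'])
def ray(n,uv):
    k,d,P=K(n); p=cv2.undistortPoints(np.array([[uv]],float),k,d)[0,0]
    return P[:3,3],P[:3,:3]@np.array([p[0],p[1],1])
def onz(n,uv,z):
    o,r=ray(n,uv); return o+r*(z-o[2])/r[2]
def proj(n,X):
    k,d,P=K(n); R=P[:3,:3].T
    return cv2.projectPoints(np.atleast_2d(X).astype(float),cv2.Rodrigues(R)[0],-R@P[:3,3],k,d)[0][:,0]
def two(a,b):
    (o1,r1),(o2,r2)=ray('side',a),ray('top',b)
    r1=r1/np.linalg.norm(r1);r2=r2/np.linalg.norm(r2)
    s=np.linalg.lstsq(np.c_[r1,-r2],o2-o1,rcond=None)[0]
    p,q=o1+s[0]*r1,o2+s[1]*r2; return (p+q)/2,np.linalg.norm(p-q)
E
python3 - <<'E'
from h import *
for n in ('side','top'):
    cv2.imwrite(f'pics/{n}0.png',vision.get_image(n)[:,:,::-1]); k,d,P=K(n); print(n,k[0,0],d,P.round(3))
print(ctrl.get_state())
E
```

```text
side 408.13191571027886 [-0.09609696  0.          0.          0.          0.        ] [[-0.966 -0.193  0.171  0.403]
 [-0.258  0.736 -0.626  0.764]
 [-0.005 -0.649 -0.761  0.978]
 [ 0.     0.     0.     1.   ]]
top 401.2011781828344 [0.01207879 0.         0.         0.         0.        ] [[ 0.019 -0.998  0.064  0.508]
 [-0.999 -0.017  0.036  0.093]
 [-0.035 -0.064 -0.997  1.166]
 [ 0.     0.     0.     1.   ]]
{'time': 0.1, 'joint_positions': array([ 1.16007954,  0.3217566 , -0.07006098,  1.45154362,  0.02262071,
        1.37080931, -0.05688829]), 'qd': array([-0.00120251, -0.00180841,  0.0001699 , -0.00247014, -0.00087197,
       -0.00010691,  0.00168411]), 'joint_torque': array([ 1.63727095e-04, -4.92571235e+01, -4.05682828e-01, -3.13395488e+01,
       -6.41021482e-02,  3.95464129e-02,  9.96793415e-05]), 'position': array([ 0.2676314 , -0.59180267,  0.2215704 ]), 'tool_rot': array([ 0.89170872,  1.38229206, -0.8903375 ]), 'ft_force': array([-0.21662585, -0.25922899, -0.0818671 ]), 'torque': array([0.03489056, 0.00450274, 0.01109847]), 'grip_width': 1.0007076169409141}
```

View pics/side0.png

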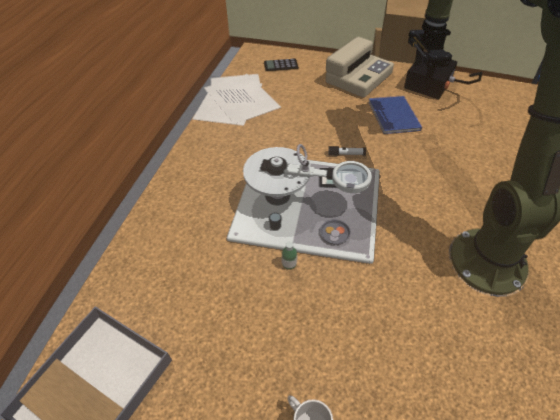

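View pics/top0.png

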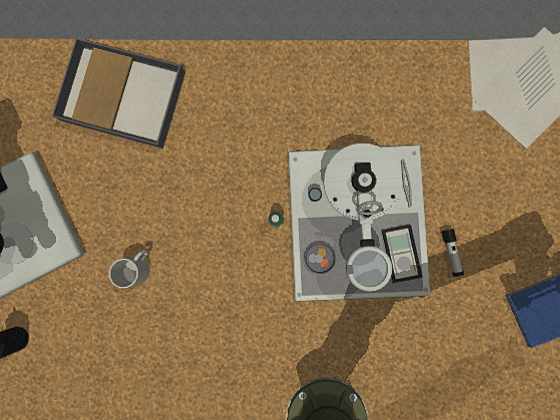

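Side and top both show the stand with the magnifier towards the robot. The framed banknote is at top px (402,252), on the stand's -y side, and the coin dish is at (319,257) on the +y side. So mag_arm has to go to +0.52. I'll zoom in for exact measurements.

Run:
```python
from h import *
a=cv2.imread('pics/top0.png')[140:310,280:440]; b=cv2.imread('pics/side0.png')[140:260,230:390]
a=cv2.resize(a,None,fx=3.5,fy=3.5,interpolation=cv2.INTER_CUBIC)
cv2.imwrite('pics/c1.png',a)
b=cv2.resize(b,None,fx=5,fy=5,interpolation=cv2.INTER_CUBIC)
cv2.imwrite('pics/c2.png',b)
```

```text
(no output)
```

View pics/c1.png

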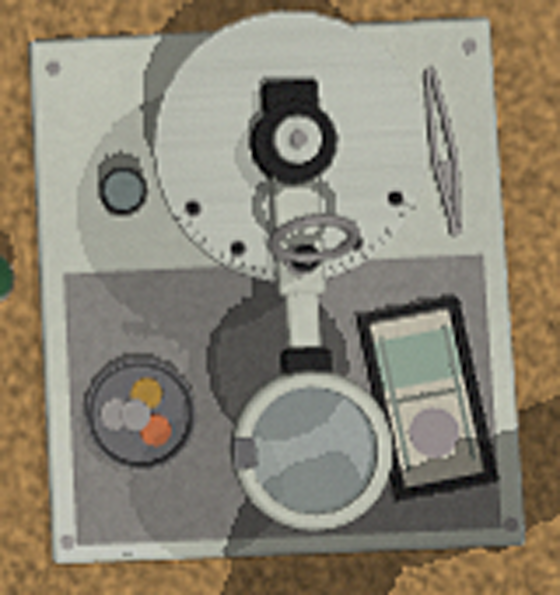

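View pics/c2.png

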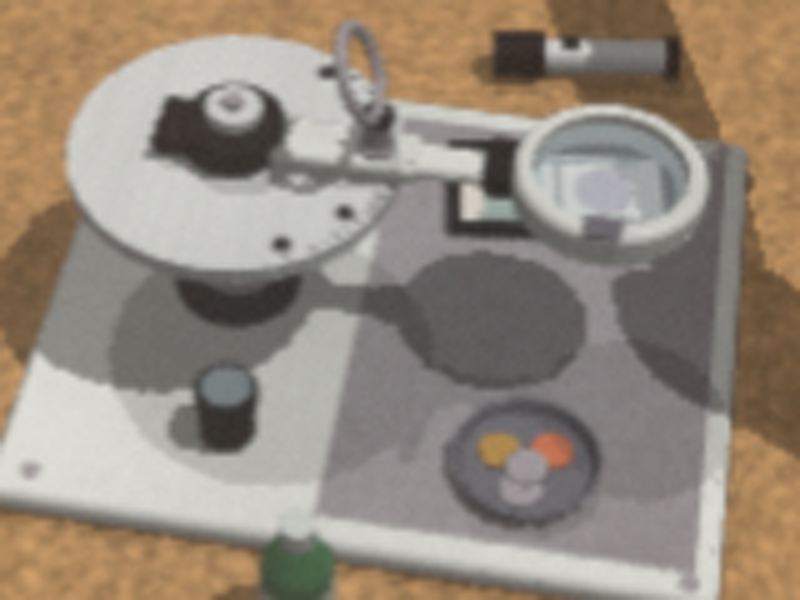

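Run:
```python
from h import *
from scipy.spatial.transform import Rotation as R
c=np.array([(32,43),(488,20),(523,543),(55,562)])
S=np.array([(115,190),(115,-190),(-315,-190),(-315,190)])/1e3
W=np.array([onz('top',(p+.5)/3.5-.5+[280,140],.018)[:2] for p in c])
u=lambda A:(A@[1,1j]); s,w=u(S),u(W); sm,wm=s.mean(),w.mean()
r=(np.conj(s-sm)@(w-wm)); r/=abs(r); t=wm-r*sm
print('origin',t,'yaw',np.degrees(np.angle(r)),'res',abs(r*s+t-w))
def w3(p): q=r*(p[0]+1j*p[1])+t; return [q.real,q.imag,p[2]]
pts=dict(ringc=(-.074,0,.206),ringt=(-.063,0,.229),lens=(-.22,0,.162),hub=(0,0,.175))
meas=dict(ringc=((314,237),(360,72)),lens=((313,450),(612,180)),hub=((297,138),(233,102)))
for k,p in pts.items():
    X=w3(p); a=(proj('top',X)[0]-[280,140]+.5)*3.5; b=(proj('side',X)[0]-[230,140]+.5)*5
    print(k,np.round(X,4),a.round(),b.round(),meas.get(k))
    if k in meas:
        m=meas[k]; print('  tri',two((np.array(m[1])+.5)/5-.5+[230,140],(np.array(m[0])+.5)/3.5-.5+[280,140]))
nf=np.array([(358,313),(460,295),(497,483),(396,500)]).mean(0)
n=onz('top',(nf+.5)/3.5-.5+[280,140],.027); print('note',n,'stand',(n[0]+1j*n[1]-t)/r)
print(R.from_rotvec(ctrl.get_state()['tool_rot']).as_matrix().round(3))
```

```text
origin (0.6534474445602351-0.07357430457225395j) yaw 3.599673287342966 res [0.00473852 0.00474791 0.00514574 0.00418373]
ringc [ 0.5796 -0.0782  0.206 ] [313. 241.] [363.  78.] ((314, 237), (360, 72))
  tri (array([ 0.58137729, -0.07871164,  0.20904039]), np.float64(0.0005719559426946354))
ringt [ 0.5906 -0.0775  0.229 ] [318. 222.] [344.  44.] None
lens [ 0.4339 -0.0874  0.162 ] [314. 452.] [613. 169.] ((313, 450), (612, 180))
  tri (array([ 0.43355054, -0.08914709,  0.15111801]), np.float64(0.0008721189918356324))
hub [ 0.6534 -0.0736  0.175 ] [299. 140.] [235. 101.] ((297, 138), (233, 102))
  tri (array([ 0.65414873, -0.07252228,  0.17479921]), np.float64(9.924887088206135e-05))
note [ 0.46845117 -0.20200817  0.027     ] stand (-0.1926949918569875-0.11656551533791551j)
[[-0.001  0.911  0.412]
 [ 0.002  0.412 -0.911]
 [-1.    -0.    -0.002]]
```

```bash
cat >> h.py <<'E'
from scipy.spatial.transform import Rotation as R
PIV=np.array([.6537,-.0732]); YAW=3.6
def Rt(yaw,th):  # tool x along finger: th deg below horizontal, heading yaw
    a,t=np.radians([yaw,th]); h=np.array([np.cos(a),np.sin(a),0]); k=np.array([0,0,1.])
    x=h*np.cos(t)-k*np.sin(t); y=h*np.sin(t)+k*np.cos(t); return np.c_[x,y,np.cross(x,y)]
def go(pos,yaw,th):
    s=ctrl.get_state(); A=R.from_rotvec(s['tool_rot']).as_matrix()
    print(s['time'],'row',np.degrees(R.from_matrix(A.T@Rt(yaw,th)).as_rotvec()).round(1),(A.T@(np.array(pos)-s['position'])*1e3).round(1))
def ring(ang,off_d,off_u,z,th,rad=.074):  # ring centre at height z, arm angle ang deg; offset along finger, up-normal (mm)
    a=np.radians(YAW+ang); M=Rt(YAW+ang,th)
    return np.r_[PIV-rad*np.array([np.cos(a),np.sin(a)]),z]+M[:,0]*off_d/1e3+M[:,1]*off_u/1e3
def st():
    s=ctrl.get_state(); M=R.from_rotvec(s['tool_rot']).as_matrix()
    print(round(s['time'],2),'p',s['position'].round(4),'x-yaw',np.degrees(np.arctan2(M[1,0],M[0,0])).round(1),'th',np.degrees(np.arcsin(-M[2,0])).round(1),'zz',M[2,2].round(3),'F',s['ft_force'].round(2),'T',s['torque'].round(2),'q',s['joint_positions'].round(2),'g',round(s['grip_width'],3))
E
python3 -c "
from h import *
go((.42,-.25,.40),3.6,60); print(ring(0,-110,0,.207,38))"
```

```text
0.1 row [20.2 -5.5 29.7] [-178.   279.7 -248.9]
[ 0.49333588 -0.08328925  0.27472276]
```

Call:
{"fn": "servo_tool", "kwargs": {
  "commands": [
    [[4,-1,6,-60,40,-36,0],[8,-2,12,-120,90,-80,0],[12,-3,18,-170,140,-125,0],[16,-4,24,-178,190,-170,0],[20,-5,30,-178,235,-210,0]]
  ]
}}

```text
time: 0.72
position: [0.3717, -0.3583, 0.3896]
tool_rot: [1.386, 0.854, -0.757]
ft_force: [0.6, 0.7, 0.3]
grip_width: 0.516
```

```bash
python3 -c "
from h import *
st();go((.43,-.15,.34),3.6,45);go(ring(0,-110,0,.207,38),3.6,38)"
```

```text
0.72 p [ 0.3717 -0.3583  0.3896] x-yaw 4.4 th 59.5 zz -0.006 F [0.62 0.73 0.33] T [ 0.04  0.54 -0.  ] q [ 1.2  -0.21 -0.12  1.78 -0.52  1.36 -0.38] g 0.516
0.725 row [-0.1 -0.4 14.5] [  80.2   36.2 -203.7]
0.725 row [-0.1 -0.4 21.5] [ 171.1   61.1 -265.7]
```

Call:
{"fn": "servo_tool", "kwargs": {
  "commands": [
    [[0,0,3,25,5,-50,0],[0,0,5,50,10,-100,0],[0,0,8,70,20,-150,0],[0,0,12,85,30,-200,0],[0,0,15,100,36,-240,0]]
  ]
}}

```text
time: 1.35
position: [0.4516, -0.1542, 0.2778]
tool_rot: [1.885, 0.729, -0.291]
ft_force: [0.1, 0.2, 0.1]
grip_width: 0.019
```

```bash
python3 -c "
from h import *
st();go(ring(0,-80,0,.207,38),3.6,38)"
```

```text
1.35 p [ 0.4516 -0.1542  0.2778] x-yaw 24.2 th 30.6 zz -0.425 F [0.08 0.19 0.14] T [-0.37  0.91 -0.02] q [ 0.76 -0.3   0.19  2.33 -1.1   1.15 -0.21] g 0.019
1.35 row [-17.7 -18.4  -2.7] [ 87.7   4.  -47.5]
```

```bash
cat > kin.py <<'E'
from h import *
from itertools import product
from scipy.optimize import least_squares
s=ctrl.get_state()
D=[([1.16007954,.3217566,-.07006098,1.45154362,.02262071,1.37080931,-.05688829],[.2676314,-.59180267,.2215704],[.89170872,1.38229206,-.8903375]),
([1.2,-.21,-.12,1.78,-.52,1.36,-.38],[.3717,-.3583,.3896],[1.386,.854,-.757]),
(s['joint_positions'],s['position'],s['tool_rot'])]
Rz=lambda a:R.from_euler('z',a); Ry=lambda a:R.from_euler('y',a)
def fk(q,L,sg):
    h,L1,a,b,L2,c,L3,o1=L
    r=Rz(sg[0]*q[0]+o1); p=np.array([0,0,h]); r=r*Ry(q[1])*Rz(sg[1]*q[2])
    p=p+r.apply([a,0,L1]); r=r*Ry(q[3])*Rz(sg[2]*q[4]); p=p+r.apply([b,0,L2])
    r=r*Ry(q[5]); p=p+r.apply([c,0,L3]); return p,r*Rz(sg[3]*q[6])
T0=None
if __name__=='__main__':
    best=[]
    for sg in product([1,-1],repeat=4):
        # rotation check: constant tool offset
        rel=[fk(q,[0]*8,sg)[1].inv()*R.from_rotvec(t) for q,p,t in D]
        e=max((rel[0].inv()*x).magnitude() for x in rel)
        f=lambda L:np.ravel([np.array(p)-fk(q,np.r_[L,0],sg)[0] for q,p,t in D])
        o=least_squares(f,[.3,.4,0,0,.4,0,.2]); best.append((e,o.cost,sg,o.x.round(3),abs(o.fun).max()))
    for b in sorted(best,key=lambda b:b[0])[:4]: print(b)
    st()
E
python3 kin.py
```

```text
(0.00990485645620717, np.float64(0.00036892223859789143), (-1, -1, -1, -1), array([ 0.219,  0.456,  0.034, -0.011,  0.542,  0.06 ,  0.322]), np.float64(0.02403615978755308))
(0.44358881633226593, np.float64(0.0023410893628749265), (-1, 1, -1, -1), array([ 0.225,  0.666, -0.226, -0.665, -0.965, -1.472,  1.539]), np.float64(0.059055576180495645))
(0.6376778151375069, np.float64(0.00036892223859789143), (-1, -1, -1, 1), array([ 0.219,  0.456,  0.034, -0.011,  0.542,  0.06 ,  0.322]), np.float64(0.02403615978755308))
(0.7078767881840653, np.float64(0.0023410893628749265), (-1, 1, -1, 1), array([ 0.225,  0.666, -0.226, -0.665, -0.965, -1.472,  1.539]), np.float64(0.059055576180495645))
1.35 p [ 0.4516 -0.1542  0.2778] x-yaw 24.2 th 30.6 zz -0.425 F [0.08 0.19 0.14] T [-0.37  0.91 -0.02] q [ 0.76 -0.3   0.19  2.33 -1.1   1.15 -0.21] g 0.019
```

```bash
cat > kin2.py <<'E'
from kin import *
import json,os
if os.path.exists('D.json'): D=json.load(open('D.json'))
s=ctrl.get_state(); n=[list(map(float,s[k])) for k in('joint_positions','position','tool_rot')]
if not np.allclose(D[-1][0],n[0],atol=5e-3): D.append(n)
json.dump([[list(map(float,x)) for x in d] for d in D],open('D.json','w'))
def fk(q,L):
    q=-np.array(q); r=Rz(q[0]);p=np.array([0,L[8],L[0]])
    p=r.apply(p); r=r*Ry(-q[1])*Rz(q[2]); p=p+r.apply([L[2],L[7],L[1]])
    r=r*Ry(-q[3])*Rz(q[4]); p=p+r.apply([L[3],L[9],L[4]]); r=r*Ry(-q[5])
    p=p+r.apply([L[5],L[10],L[6]]); return p,r*Rz(q[6])
L0=np.array([.25,.45,0,0,.5,0,.3,0,0,0,0])
o=least_squares(lambda L:np.r_[np.ravel([np.array(p)-fk(q,L)[0] for q,p,t in D]),1e-2*(L-L0)],L0); L=o.x
T=(fk(D[-1][0],L)[1].inv()*R.from_rotvec(D[-1][2]))
lo=np.array([-2.86,-.3,-1.38,.06,-1.56,.09,-2.69])+.04; hi=np.array([2.86,2.09,1.24,2.45,4.7,2.05,2.69])-.04
def ik(pos,M,q0):
    def f(q):
        p,r=fk(q,L); return np.r_[(p-pos)*10,((r*T).inv()*R.from_matrix(M)).as_rotvec(),1e-3*(q-q0)]
    x=least_squares(f,np.clip(q0,lo+.01,hi-.01),bounds=(lo,hi)); p,r=fk(x.x,L)
    return x.x,np.linalg.norm(p-pos)*1e3,np.degrees(((r*T).inv()*R.from_matrix(M)).magnitude())
if __name__=='__main__':
    print(L.round(3),abs(o.fun[:3*len(D)]).max())
    rng=np.random.default_rng(0)
    for th in (35,45,55,65,75):
      for ang in (0,30):
        P=ring(ang,15,0,.212,th); sol=[]
        for flip in (0,1):
          M=Rt(YAW+ang,th); M=M*([1,-1,-1] if flip else [1,1,1])
          for i in range(12):
            q0=s['joint_positions'] if i==0 else np.array([rng.uniform(-.6,.8),rng.uniform(-.2,.6),rng.uniform(-.8,.8),rng.uniform(1.3,2.4),rng.uniform(-1.4,4.6),rng.uniform(.1,2),rng.uniform(-2.6,2.6)])
            q,e,a=ik(P,M,q0); sol.append((e+a*2,e,a,np.abs(q-s['joint_positions']).max(),flip,q.round(2)))
        ok=sorted([x for x in sol if x[0]<3],key=lambda x:x[3])[:2] or [min(sol,key=lambda x:x[0])]
        for x in ok: print(th,ang,*[np.round(v,2) for v in x[1:5]],x[5])
E
python3 kin2.py
```

```text
[ 0.254  0.472 -0.024  0.028  0.518 -0.023  0.357 -0.014 -0.025  0.006
  0.006] 3.5505725200113414e-05
35 0 0.18 0.58 0.98 0 [-0.09 -0.21  0.27  2.41 -1.52  0.16  0.14]
35 0 0.18 0.58 0.98 0 [-0.09 -0.21  0.27  2.41 -1.52  0.16  0.14]
35 30 0.0 0.0 0.61 0 [ 0.81  0.1  -0.22  2.12 -1.21  0.92  0.4 ]
35 30 0.0 0.0 0.62 0 [ 0.57  0.08  0.02  2.14 -1.23  0.94  0.41]
45 0 0.0 0.0 0.76 0 [ 0.82 -0.17 -0.57  2.25 -0.86  0.39 -0.59]
45 0 0.0 0.0 0.77 0 [ 0.7  -0.17 -0.46  2.25 -0.81  0.37 -0.63]
45 30 0.0 0.0 0.35 0 [ 0.51  0.05  0.01  2.06 -0.96  0.88  0.12]
45 30 0.0 0.0 0.35 0 [ 0.52  0.05 -0.    2.06 -0.96  0.88  0.12]
55 0 0.0 0.0 0.87 0 [ 0.59 -0.12 -0.39  2.12 -0.35  0.56 -1.08]
55 0 0.0 0.0 0.89 0 [ 0.46 -0.12 -0.28  2.12 -0.33  0.56 -1.1 ]
55 30 0.0 0.0 0.42 0 [ 0.36  0.05  0.08  1.97 -0.68  0.9  -0.17]
55 30 0.0 0.0 0.42 0 [ 0.46  0.05 -0.03  1.97 -0.68  0.89 -0.18]
65 0 0.0 0.0 1.07 0 [ 0.49 -0.04 -0.34  1.98 -0.15  0.78 -1.28]
65 0 0.0 0.0 1.07 0 [ 0.41 -0.04 -0.26  1.99 -0.14  0.78 -1.28]
65 30 0.0 0.0 0.66 0 [ 0.19  0.07  0.16  1.88 -0.44  0.97 -0.42]
65 30 0.0 0.0 0.68 0 [ 0.38  0.08 -0.03  1.87 -0.42  0.97 -0.44]
75 0 0.0 0.0 1.15 0 [-0.38  0.01  0.51  1.88 -0.07  0.99 -1.35]
75 0 0.0 0.0 1.15 0 [-0.13  0.02  0.25  1.87 -0.06  0.99 -1.36]
75 30 0.0 0.0 0.88 0 [ 0.27  0.13 -0.01  1.76 -0.22  1.08 -0.64]
75 30 0.0 0.0 0.9 0 [-0.14  0.12  0.44  1.79 -0.28  1.09 -0.58]
```

```bash
python3 -c "
from kin2 import *
q=s['joint_positions']
for d in (-60,-40,0,18):
    q,e,a=ik(ring(0,d,0,.207,50),Rt(YAW,50),q); print(q.round(2),e,a)
P=ring(0,-60,0,.207,50);print(P);go(P,YAW,50)"
```

```text
[ 0.52 -0.26 -0.22  2.13 -0.48  0.76 -0.93] 4.813264343401024 5.976639159087071
[ 0.49 -0.26 -0.22  2.18 -0.48  0.62 -0.94] 1.924046927186755 1.938203554599627
[ 0.47 -0.18 -0.25  2.2  -0.48  0.48 -0.95] 6.050922501250131e-06 1.1475644884770187e-05
[ 0.46 -0.13 -0.26  2.2  -0.48  0.43 -0.94] 2.4438768458541724e-06 2.738403441719767e-06
[ 0.54135487 -0.08026816  0.25296267]
1.35 row [-15.7 -20.2 -14.5] [109.1  16.  -44.4]
```

```bash
python3 -c "
from kin2 import *
q=s['joint_positions']
for d in (-60,-40,0,18):
    q,e,a=ik(ring(0,d,0,.207,55),Rt(YAW,55),q); print(q.round(2),e,a)
P=ring(0,-55,0,.207,55);print(P);go(P,YAW,55)"
```

```text
[ 0.47 -0.26 -0.22  2.1  -0.35  0.77 -1.08] 1.5340283289283378 1.9213209721897981
[ 0.47 -0.24 -0.24  2.13 -0.35  0.68 -1.08] 2.8836918365558167e-06 7.479478731956362e-06
[ 0.46 -0.15 -0.26  2.13 -0.33  0.58 -1.09] 4.914511373753859e-06 7.1000850429786455e-06
[ 0.45 -0.1  -0.27  2.13 -0.32  0.54 -1.1 ] 2.3148187716574185e-06 3.8222421000573275e-06
[ 0.54836157 -0.07982733  0.25205336]
1.35 row [-14.9 -20.9 -19.4] [115.2  19.4 -43.5]
```

Call:
{"fn": "servo_tool", "kwargs": {
  "commands": [
    [[-4,-5,-5,20,3,-10,0],[-7,-10,-10,45,8,-22,0],[-11,-16,-15,75,13,-33,0],[-15,-21,-19,105,17,-43,0],[-15,-21,-19,105,17,-43,0]]
  ]
}}

```text
time: 1.98
position: [0.5524, -0.0841, 0.2546]
tool_rot: [1.393, 0.79, -0.696]
ft_force: [0.3, -0.8, -1.3]
grip_width: 0.007
```

```bash
python3 kin2.py | head -1; python3 -c "
from h import *
st();go(ring(0,-45,0,.207,55),YAW,55)"
```

```text
[ 0.252  0.473 -0.018  0.004  0.517 -0.012  0.377 -0.025 -0.012  0.005
1.98 p [ 0.5524 -0.0841  0.2546] x-yaw 3.2 th 55.0 zz 0.012 F [ 0.34 -0.78 -1.35] T [-0.06  0.73 -0.02] q [ 0.39 -0.3  -0.16  2.14 -0.32  0.72 -1.09] g 0.007
1.975 row [ 0.8  0.2 -0. ] [ 9.9 -4.5 -4.6]
```

Call:
{"fn": "servo_tool", "kwargs": {
  "commands": [
    [[0.8,0.2,0,5,-4.5,-4.6,0],[0.8,0.2,0,10,-4.5,-4.6,0],[0.8,0.2,0,10,-4.5,-4.6,0]]
  ]
}}

```text
time: 2.35
position: [0.5515, -0.0843, 0.2409]
tool_rot: [1.417, 0.79, -0.707]
ft_force: [-0.2, -0.4, -0.2]
grip_width: 0.005
```

```bash
python3 -c "
from h import *
st();go(ring(0,-45,0,.207,55),YAW,55)
a=vision.get_image('top')[170:240,340:420,::-1]; b=vision.get_image('side')[120:190,260:340,::-1]
f=lambda x:cv2.resize(x,(400,350),interpolation=cv2.INTER_CUBIC)
cv2.imwrite('pics/p5.png',np.hstack([f(a),f(b)]))
p=ctrl.get_state()['position'];print(proj('top',p)[0],proj('side',p)[0])"
```

```text
2.35 p [ 0.5515 -0.0843  0.2409] x-yaw 3.6 th 55.2 zz -0.006 F [-0.18 -0.39 -0.25] T [-0.06  0.68  0.  ] q [ 0.4  -0.29 -0.16  2.16 -0.33  0.7  -1.1 ] g 0.005
2.35 row [-0.6 -0.   0.2] [-0.7  4.  -4.7]
[374.34339738 219.25552333] [312.690242   145.50550262]
```

View pics/p5.png

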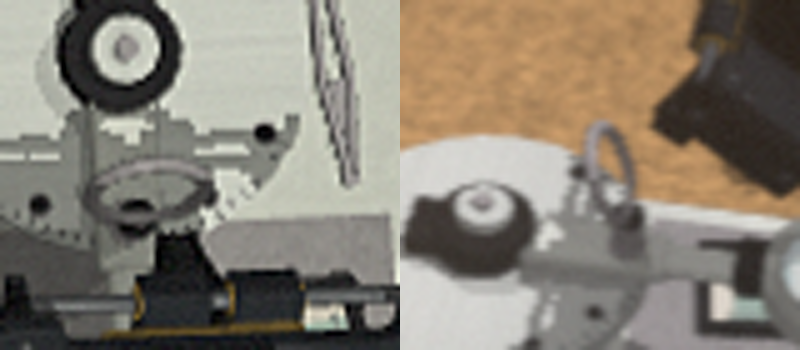

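Call:
{"fn": "servo_tool", "kwargs": {
  "commands": [
    [[-0.5,0,0,0,4,-4.7,0],[-0.5,0,0,0,4,-4.7,0],[-0.5,0,0,0,4,-4.7,0]]
  ]
}}

```text
time: 2.82
position: [0.5558, -0.0776, 0.2453]
tool_rot: [1.406, 0.791, -0.699]
ft_force: [-0.3, 0.6, 1.0]
grip_width: 0.006
```

```bash
python3 -c "
from h import *
st();go(ring(0,-45,0,.207,55),YAW,55);go(ring(0,18,0,.207,55),YAW,55)"
```

```text
2.83 p [ 0.5558 -0.0776  0.2453] x-yaw 3.6 th 55.0 zz 0.001 F [-0.31  0.58  1.03] T [0.01 0.65 0.06] q [ 0.39 -0.29 -0.17  2.15 -0.32  0.7  -1.11] g 0.006
2.825 row [ 0.2 -0.   0. ] [ 0.1 -2.3  1.8]
2.825 row [ 0.2 -0.   0. ] [63.1 -2.3  1.8]
```

Call:
{"fn": "servo_tool", "kwargs": {
  "commands": [
    [[0,0,0,8,-2,1.5,0],[0,0,0,18,-2,1.5,0],[0,0,0,28,-2,1.5,0],[0,0,0,35,-2,1.5,0],[0,0,0,35,-2,1.5,0]]
  ]
}}

```text
time: 3.45
position: [0.5741, -0.0777, 0.2142]
tool_rot: [1.406, 0.793, -0.7]
ft_force: [0.5, 0.4, 0.2]
grip_width: 0.006
```

```bash
python3 -c "
from h import *
st();go(ring(0,18,0,.207,55),YAW,55)
a=vision.get_image('top')[170:240,340:420,::-1]; b=vision.get_image('side')[120:190,260:340,::-1]
f=lambda x:cv2.resize(x,(400,350),interpolation=cv2.INTER_CUBIC)
cv2.imwrite('pics/p6.png',np.hstack([f(a),f(b)]))"
```

```text
3.45 p [ 0.5741 -0.0777  0.2142] x-yaw 3.7 th 55.1 zz 0.001 F [0.51 0.43 0.19] T [-0.01  0.68  0.02] q [ 0.38 -0.22 -0.18  2.16 -0.32  0.62 -1.1 ] g 0.006
3.45 row [ 0.2 -0.1  0.1] [27.2  0.6  0.5]
```

View pics/p6.png

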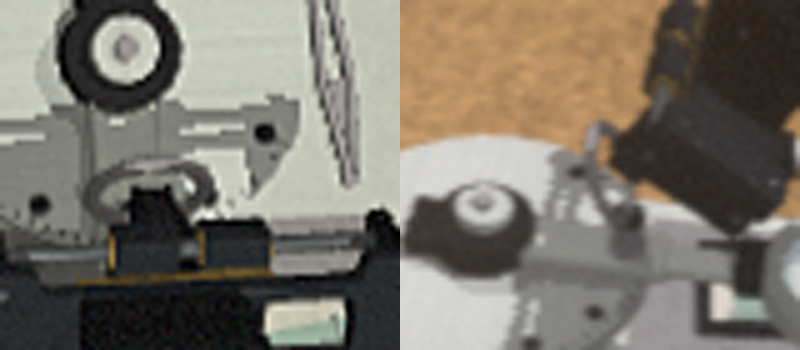

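Call:
{"fn": "servo_tool", "kwargs": {
  "commands": [
    [[0,0,0,4,0,0,0],[0,0,0,9,0,0,0],[0,0,0,14,0,0,0],[0,0,0,15,0,0,0],[0,0,0,15,0,0,0]]
  ]
}}

```text
time: 4.18
position: [0.5828, -0.0774, 0.2028]
tool_rot: [1.406, 0.792, -0.699]
ft_force: [0.6, 0.8, 0.2]
grip_width: 0.006
```

Call:
{"fn": "servo_tool", "kwargs": {
  "commands": [
    [[0,0,0,0,2,0,0],[0,0,0,0,4,0,0],[0,0,0,0,5,0,0],[0,0,0,0,5,0,0]]
  ]
}}

```text
time: 4.68
position: [0.587, -0.0771, 0.206]
tool_rot: [1.406, 0.791, -0.699]
ft_force: [-0.2, 0.2, -0.2]
grip_width: 0.006
```

```bash
python3 -c "
from h import *
st();go(ring(0,6,0,.207,55),YAW,55)
a=vision.get_image('top')[170:240,340:420,::-1]; b=vision.get_image('side')[120:190,260:340,::-1]
f=lambda x:cv2.resize(x,(400,350),interpolation=cv2.INTER_CUBIC)
cv2.imwrite('pics/p7.png',np.hstack([f(a),f(b)]))"
```

```text
4.67 p [ 0.587  -0.0771  0.206 ] x-yaw 3.6 th 55.0 zz 0.001 F [-0.15  0.22 -0.2 ] T [-0.02  0.69 -0.  ] q [ 0.38 -0.18 -0.19  2.15 -0.32  0.59 -1.11] g 0.006
4.675 row [ 0.2 -0.   0. ] [ 1.1 -5.3  0.3]
```

View pics/p7.png

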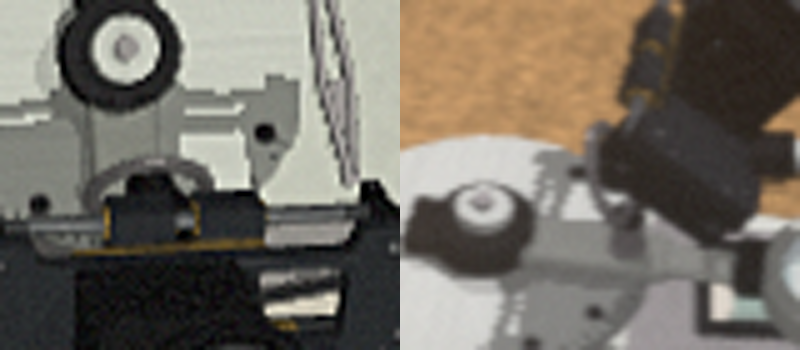

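Call:
{"fn": "servo_tool", "kwargs": {
  "commands": [
    [[0,0,0,0.5,2,0,0],[0,0,0,1,4,0,0],[0,0,0,1,4,0,0]]
  ]
}}

```text
time: 5.15
position: [0.5896, -0.0771, 0.206]
tool_rot: [1.405, 0.794, -0.701]
ft_force: [-4.9, -1.6, -0.9]
grip_width: 0.003
```

Call:
{"fn": "servo_tool", "kwargs": {
  "commands": [
    [[0,0,0,-1,1,0,0],[0,0,0,-2,2,0,0],[0,0,0,-2,2,0,0]]
  ]
}}

```text
time: 5.52
position: [0.5897, -0.0768, 0.2083]
tool_rot: [1.405, 0.795, -0.702]
ft_force: [-5.8, -2.0, -4.0]
grip_width: 0.008
```

```bash
python3 -c "
from h import *
st();go(ring(0,6,0,.207,55),YAW,55)"
```

```text
5.53 p [ 0.5897 -0.0768  0.2083] x-yaw 3.7 th 55.2 zz 0.001 F [-5.82 -2.02 -3.95] T [-0.39  2.25 -0.19] q [ 0.38 -0.17 -0.2   2.14 -0.31  0.6  -1.12] g 0.008
5.525 row [ 0.1 -0.1  0.2] [ 1.4 -8.8  0.4]
```

Call:
{"fn": "servo_tool", "kwargs": {
  "commands": [
    [[0,0,0,-2.5,1.7,0,0],[0,0,0,-5,3.4,0,0],[0,0,0,-7.4,5.2,0,0],[0,0,0,-9,6.3,0,0],[0,0,0,-9,6.3,0,0]]
  ]
}}

```text
time: 6.15
position: [0.5896, -0.0767, 0.219]
tool_rot: [1.405, 0.795, -0.702]
ft_force: [-5.3, -1.2, -6.9]
grip_width: 0.002
```

```bash
python3 -c "
from h import *
st();go(ring(0,6,0,.207,55),YAW,55)"
```

```text
6.15 p [ 0.5896 -0.0767  0.219 ] x-yaw 3.7 th 55.3 zz 0.0 F [-5.35 -1.2  -6.9 ] T [-0.41  2.35 -0.14] q [ 0.39 -0.18 -0.2   2.13 -0.3   0.62 -1.13] g 0.002
6.15 row [ 0.2 -0.1  0.3] [ 10.3 -14.9   0.5]
```

Call:
{"fn": "servo_tool", "kwargs": {
  "commands": [
    [[0,0,0,-1,0.7,0,0],[0,0,0,-2.1,1.5,0,0],[0,0,0,-2.1,1.5,0,0]]
  ]
}}

```text
time: 6.52
position: [0.5896, -0.0767, 0.2216]
tool_rot: [1.405, 0.796, -0.702]
ft_force: [-5.1, -1.4, -6.0]
grip_width: 0.006
```

```bash
python3 -c "
from h import *
st()
b=vision.get_image('side')[120:190,240:360,::-1]; a=cv2.imread('pics/side0.png')[120:190,240:360]
cv2.imwrite('pics/p8.png',cv2.resize(np.vstack([a,b]),(480*8//6,560),interpolation=cv2.INTER_CUBIC))"
```

```text
6.53 p [ 0.5896 -0.0767  0.2216] x-yaw 3.7 th 55.3 zz 0.0 F [-5.07 -1.42 -6.01] T [-0.35  2.44 -0.18] q [ 0.39 -0.19 -0.2   2.12 -0.3   0.63 -1.13] g 0.006
```

View pics/p8.png

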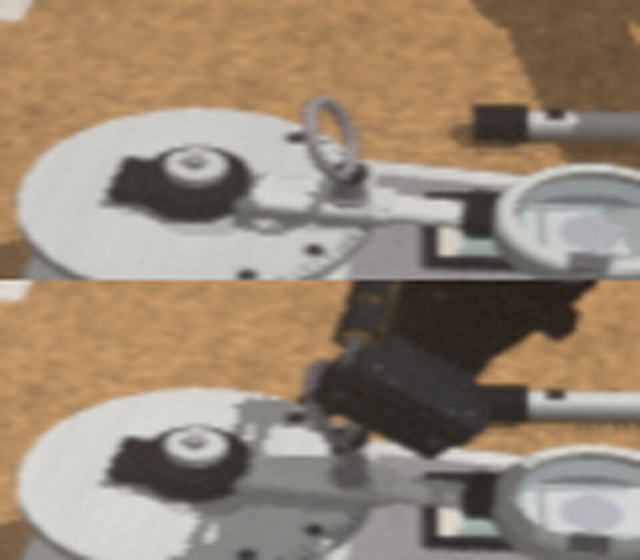

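```bash
cat >> h.py <<'E'
def swing(angs,up=0,shift=(0,0)):
    s=ctrl.get_state(); A=R.from_rotvec(s['tool_rot']); P=np.r_[PIV,0]
    for a in angs:
        r=R.from_euler('z',a,degrees=True); p=r.apply(s['position']-P)+P+[shift[0],shift[1],up/1e3]
        print(a,np.r_[np.degrees((A.inv()*r*A).as_rotvec()),A.inv().apply(p-s['position'])*1e3].round(1))
def arm():
    s=ctrl.get_state(); d=PIV-s['position'][:2]; st(); print('angle about pivot',np.degrees(np.arctan2(d[1],d[0])).round(2)-YAW,'r',np.hypot(*d).round(4))
E
python3 -c "
from h import *
arm();swing([2,4,6,8],1)"
```

```text
6.58 p [ 0.5896 -0.0767  0.2216] x-yaw 3.7 th 55.3 zz 0.0 F [-6.07 -1.73 -7.05] T [-0.36  2.52 -0.14] q [ 0.39 -0.19 -0.2   2.12 -0.3   0.63 -1.13] g 0.007
angle about pivot -0.4700000000000002 r 0.0642
2 [-1.6  1.1  0.  -0.8  0.6  2.2]
4 [-3.3  2.3  0.  -0.8  0.7  4.5]
6 [-4.9  3.4  0.  -0.7  0.8  6.7]
8 [-6.6  4.6  0.  -0.5  1.   8.9]
```

Call:
{"fn": "servo_tool", "kwargs": {
  "commands": [
    [[0,0,0,-0.8,0.6,0,0],[-1.6,1.1,0,-0.8,0.6,2.2,0],[-3.3,2.3,0,-0.8,0.7,4.5,0],[-4.9,3.4,0,-0.7,0.8,6.7,0],[-4.9,3.4,0,-0.7,0.8,6.7,0]]
  ]
}}

```text
time: 7.2
position: [0.5901, -0.0832, 0.2222]
tool_rot: [1.353, 0.864, -0.621]
ft_force: [-6.6, -0.5, -7.0]
grip_width: 0.003
```

```bash
python3 -c "
from h import *
arm();swing([2,4,6,8,10])
im=vision.get_image('top'); cv2.imwrite('pics/t9.png',im[:,:,::-1])
a=cv2.resize(im[140:310,280:440,::-1],None,fx=3.5,fy=3.5,interpolation=cv2.INTER_CUBIC);cv2.imwrite('pics/c9.png',a)"
```

```text
7.2 p [ 0.5901 -0.0832  0.2222] x-yaw 9.8 th 55.3 zz -0.0 F [-6.61 -0.46 -7.02] T [-0.39  2.66  0.01] q [ 0.36 -0.16 -0.12  2.1  -0.41  0.67 -0.91] g 0.003
angle about pivot 5.3100000000000005 r 0.0644
2 [-1.6  1.1 -0.   0.   0.   2.2]
4 [-3.3  2.3 -0.   0.1  0.1  4.5]
6 [-4.9  3.4 -0.   0.1  0.2  6.7]
8 [-6.6  4.6 -0.   0.3  0.4  9. ]
10 [-8.2  5.7 -0.   0.5  0.7 11.2]
```

View pics/c9.png

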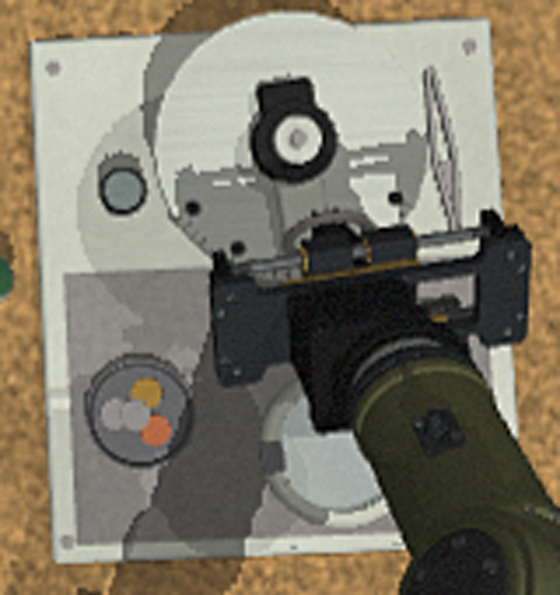

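Call:
{"fn": "servo_tool", "kwargs": {
  "commands": [
    [[-1.6,1.1,0,0,0,2.2,0],[-3.3,2.3,0,0,0.1,4.5,0],[-4.9,3.4,0,0.1,0.2,6.7,0],[-6.6,4.6,0,0.3,0.4,9,0],[-8.2,5.7,0,0.5,0.7,11.2,0]]
  ]
}}

```text
time: 7.88
position: [0.5926, -0.0937, 0.2221]
tool_rot: [1.261, 0.971, -0.485]
ft_force: [-7.3, -0.6, -5.7]
grip_width: 0.003
```

```bash
python3 -c "
from h import *
arm();swing([2,4,6,8,10])"
```

```text
7.88 p [ 0.5926 -0.0937  0.2221] x-yaw 19.9 th 55.3 zz 0.0 F [-7.29 -0.64 -5.65] T [-0.61  2.78  0.24] q [ 0.35 -0.1  -0.02  2.05 -0.54  0.78 -0.58] g 0.003
angle about pivot 14.94 r 0.0645
2 [-1.6  1.1  0.  -0.  -0.   2.2]
4 [-3.3  2.3  0.   0.   0.   4.5]
6 [-4.9  3.4  0.   0.1  0.2  6.7]
8 [-6.6  4.5  0.   0.2  0.3  9. ]
10 [-8.2  5.7  0.   0.4  0.6 11.2]
```

Call:
{"fn": "servo_tool", "kwargs": {
  "commands": [
    [[-1.6,1.1,0,0,0,2.2,0],[-3.3,2.3,0,0,0.1,4.5,0],[-4.9,3.4,0,0.1,0.2,6.7,0],[-6.6,4.6,0,0.3,0.4,9,0],[-8.2,5.7,0,0.5,0.7,11.2,0]]
  ]
}}

```text
time: 8.5
position: [0.5974, -0.1049, 0.2222]
tool_rot: [1.163, 1.069, -0.349]
ft_force: [-7.5, -1.3, -7.4]
grip_width: 0.008
```

```bash
python3 -c "
from h import *
arm();swing([0],-9);swing([2])
im=vision.get_image('top'); cv2.imwrite('pics/t10.png',im[:,:,::-1])
a=cv2.resize(im[140:310,280:440,::-1],None,fx=3.5,fy=3.5,interpolation=cv2.INTER_CUBIC);cv2.imwrite('pics/c10.png',a)"
```

```text
8.5 p [ 0.5974 -0.1049  0.2222] x-yaw 29.7 th 55.3 zz 0.001 F [-7.5  -1.31 -7.4 ] T [-1.02  2.64  0.37] q [ 0.37 -0.03  0.04  1.98 -0.62  0.9  -0.32] g 0.008
angle about pivot 25.82 r 0.0646
0 [ 0.   0.   0.   7.4 -5.1 -0. ]
2 [-1.6  1.1  0.   0.   0.   2.3]
```

View pics/c10.png

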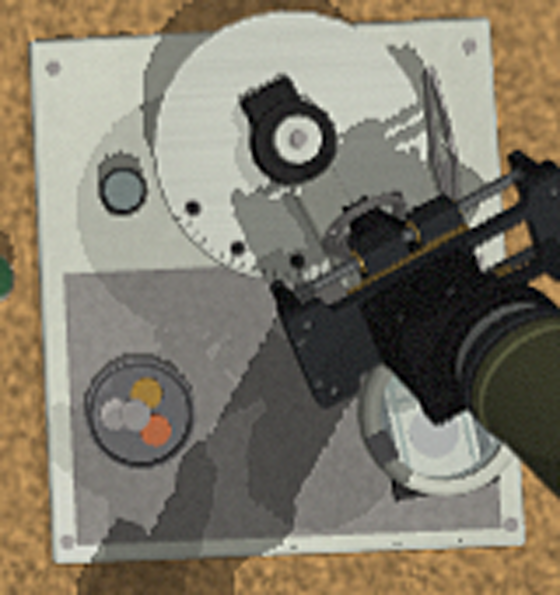

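```bash
cat >> h.py <<'E'
def pl(angs):
    for a in angs:
        t=np.radians(YAW+a); X=np.r_[PIV-.22*np.array([np.cos(t),np.sin(t)]),.162]
        th=np.linspace(0,2*np.pi,72)[:,None]; c=X+.057*np.hstack([np.cos(th),np.sin(th),0*th])
        q=(proj('top',c)-[280,140]+.5)*3.5; print(a,'left',q[:,0].min().round(1),'bottom',q[:,1].max().round(1))
E
python3 -c "
from h import *
pl([0,5,24,25,26,27,30])"
```

```text
0 left 232.0 bottom 533.2
5 left 259.2 bottom 531.0
24 left 358.0 bottom 500.9
25 left 362.9 bottom 498.4
26 left 367.7 bottom 495.8
27 left 372.4 bottom 493.2
30 left 386.5 bottom 484.7
```

Call:
{"fn": "servo_tool", "kwargs": {
  "commands": [
    [[-1.6,1.1,0,0,0,2.2,0],[-2.5,1.7,0,0,0,3.4,0],[-2.5,1.7,0,0,0,3.4,0]]
  ]
}}

```text
time: 8.93
position: [0.5998, -0.1093, 0.2227]
tool_rot: [1.133, 1.094, -0.311]
ft_force: [-6.1, -2.1, -6.7]
grip_width: 0.003
```

Call:
{"fn": "servo_tool", "kwargs": {
  "commands": [
    [[0,0,0,0.8,-0.6,0,0],[0,0,0,1.6,-1.1,0,0],[0,0,0,1.6,-1.1,0,0]]
  ]
}}

```text
time: 9.3
position: [0.5999, -0.1093, 0.221]
tool_rot: [1.133, 1.094, -0.311]
ft_force: [-6.3, -2.5, -6.4]
grip_width: 0.008
```

```bash
python3 -c "
from h import *
arm();swing([1])
im=vision.get_image('top'); 
a=cv2.resize(im[140:310,280:440,::-1],None,fx=3.5,fy=3.5,interpolation=cv2.INTER_CUBIC);cv2.imwrite('pics/c11.png',a)
b=cv2.cvtColor(a,cv2.COLOR_BGR2GRAY); print([ (y,b[y,340:400:3].tolist()) for y in (410,420)]); print(b[460:515:3,420].tolist(),b[460:515:3,430].tolist())
o=cv2.cvtColor(cv2.imread('pics/c10.png'),cv2.COLOR_BGR2GRAY);print([ (y,o[y,340:400:3].tolist()) for y in (410,420)]); print(o[460:515:3,420].tolist(),o[460:515:3,430].tolist())"
```

```text
9.3 p [ 0.5999 -0.1093  0.221 ] x-yaw 32.3 th 55.3 zz 0.004 F [-6.3  -2.5  -6.44] T [-1.3   2.26  0.11] q [ 0.37  0.    0.05  1.96 -0.64  0.93 -0.25] g 0.008
angle about pivot 30.29 r 0.0648
1 [-0.8  0.6  0.   0.   0.   1.1]
[(410, [71, 69, 64, 89, 129, 121, 121, 122, 120, 118, 126, 114, 54, 72, 80, 97, 114, 126, 130, 122]), (420, [65, 102, 129, 127, 122, 122, 121, 119, 120, 120, 122, 130, 130, 41, 59, 86, 103, 117, 129, 127])]
[116, 91, 81, 120, 166, 195, 209, 193, 105, 38, 21, 43, 102, 156, 137, 136, 133, 133, 135] [206, 199, 203, 196, 172, 151, 155, 153, 25, 25, 30, 53, 108, 147, 135, 135, 130, 132, 137]
[(410, [67, 109, 129, 121, 125, 123, 82, 72, 90, 110, 123, 132, 129, 122, 105, 96, 144, 174, 144, 144]), (420, [109, 123, 124, 124, 125, 124, 85, 71, 90, 110, 124, 134, 127, 119, 117, 109, 124, 175, 206, 168])]
[197, 196, 199, 201, 179, 173, 197, 198, 202, 190, 148, 74, 81, 157, 134, 135, 134, 135, 135] [202, 200, 199, 199, 199, 167, 143, 196, 196, 200, 190, 148, 123, 137, 135, 135, 128, 133, 140]
```

Call:
{"fn": "servo_tool", "kwargs": {
  "commands": [
    [[0,0,0,0.8,-0.6,0,0],[0,0,0,1.6,-1.1,0,0],[0,0,0,1.6,-1.1,0,0]]
  ]
}}

```text
time: 9.72
position: [0.5999, -0.1093, 0.2191]
tool_rot: [1.133, 1.094, -0.31]
ft_force: [-6.1, -2.5, -6.1]
grip_width: 0.006
```

```bash
python3 -c "
from h import *
arm();swing([1])"
```

```text
9.72 p [ 0.5999 -0.1093  0.2191] x-yaw 32.3 th 55.3 zz 0.004 F [-6.14 -2.54 -6.12] T [-1.33  2.33  0.15] q [ 0.37  0.    0.05  1.96 -0.64  0.93 -0.25] g 0.006
angle about pivot 30.259999999999998 r 0.0648
1 [-0.8  0.6  0.   0.   0.   1.1]
```

Call:
{"fn": "servo_tool", "kwargs": {
  "commands": [
    [[0,0,0,0.5,-0.3,0,0],[0,0,0,1,-0.7,0,0],[0,0,0,1,-0.7,0,0]]
  ]
}}

```text
time: 10.1
position: [0.5999, -0.1093, 0.218]
tool_rot: [1.133, 1.093, -0.31]
ft_force: [-6.0, -3.0, -6.3]
grip_width: 0.001
```

Call:
{"fn": "servo_tool", "kwargs": {
  "commands": [
    [[0,0,0,0.5,-0.3,0,0],[0,0,0,1,-0.7,0,0],[0,0,0,1,-0.7,0,0]]
  ]
}}

```text
time: 10.48
position: [0.5999, -0.1094, 0.2169]
tool_rot: [1.133, 1.093, -0.31]
ft_force: [-5.1, -2.4, -6.5]
grip_width: 0.003
```

```bash
python3 -c "
from h import *
arm();swing([1])"
```

```text
10.47 p [ 0.5999 -0.1094  0.2169] x-yaw 32.3 th 55.3 zz 0.004 F [-5.09 -2.41 -6.45] T [-1.26  2.29  0.19] q [ 0.37  0.    0.05  1.96 -0.64  0.92 -0.24] g 0.003
angle about pivot 30.32 r 0.0648
1 [-0.8  0.6  0.   0.   0.   1.1]
```

Call:
{"fn": "servo_tool", "kwargs": {
  "commands": [
    [[0,0,0,0.6,-0.4,0,0],[0,0,0,1.2,-0.9,0,0],[0,0,0,1.2,-0.9,0,0]]
  ]
}}

```text
time: 10.85
position: [0.5999, -0.1093, 0.2154]
tool_rot: [1.133, 1.093, -0.31]
ft_force: [-6.3, -2.9, -4.7]
grip_width: 0.004
```

```bash
python3 -c "
from h import *
arm();swing([1])"
```

```text
10.85 p [ 0.5999 -0.1093  0.2154] x-yaw 32.3 th 55.3 zz 0.004 F [-6.3  -2.88 -4.72] T [-1.17  2.27  0.16] q [ 0.37  0.01  0.05  1.96 -0.64  0.92 -0.24] g 0.004
angle about pivot 30.28 r 0.0648
1 [-0.8  0.6  0.   0.   0.   1.1]
```

Call:
{"fn": "servo_tool", "kwargs": {
  "commands": [
    [[0,0,0,0.8,-0.6,0,0],[0,0,0,1.6,-1.1,0,0],[0,0,0,1.6,-1.1,0,0]]
  ]
}}

```text
time: 11.22
position: [0.6, -0.1093, 0.2135]
tool_rot: [1.133, 1.093, -0.31]
ft_force: [-7.3, -2.7, -5.5]
grip_width: 0.005
```

```bash
python3 -c "
from h import *
arm();swing([1])"
```

```text
11.22 p [ 0.6    -0.1093  0.2135] x-yaw 32.3 th 55.3 zz 0.005 F [-7.31 -2.7  -5.49] T [-1.18  2.26  0.21] q [ 0.37  0.01  0.05  1.97 -0.64  0.92 -0.24] g 0.005
angle about pivot 30.309999999999995 r 0.0648
1 [-0.8  0.6  0.   0.   0.   1.1]
```

Call:
{"fn": "servo_tool", "kwargs": {
  "commands": [
    [[0,0,0,1.6,-1.1,0,0],[0,0,0,3.3,-2.3,0,0],[0,0,0,4.9,-3.4,0,0],[0,0,0,6.5,-4.6,0,0],[0,0,0,6.5,-4.6,0,0]]
  ]
}}

```text
time: 11.85
position: [0.6004, -0.1094, 0.2063]
tool_rot: [1.134, 1.092, -0.31]
ft_force: [-7.0, -1.9, -4.3]
grip_width: 0.006
```

```bash
python3 -c "
from h import *
arm();swing([1]);print(ring(30,0,0,.207,55))
im=vision.get_image('top'); a=cv2.resize(im[140:310,280:440,::-1],None,fx=2.5,fy=2.5,interpolation=cv2.INTER_CUBIC)
b=cv2.resize(vision.get_image('side')[120:190,240:330,::-1],(400,311),interpolation=cv2.INTER_CUBIC)
c=np.zeros((425,800,3),np.uint8);c[:,:400]=a;c[:311,400:]=b;cv2.imwrite('pics/c12.png',c)"
```

```text
11.85 p [ 0.6004 -0.1094  0.2063] x-yaw 32.2 th 55.2 zz 0.005 F [-7.03 -1.88 -4.32] T [-1.11  2.15  0.18] q [ 0.38  0.01  0.05  1.97 -0.65  0.9  -0.22] g 0.006
angle about pivot 30.57 r 0.0645
1 [-0.8  0.6  0.   0.   0.   1.1]
[ 0.59206383 -0.11415097  0.207     ]
```

View pics/c12.png

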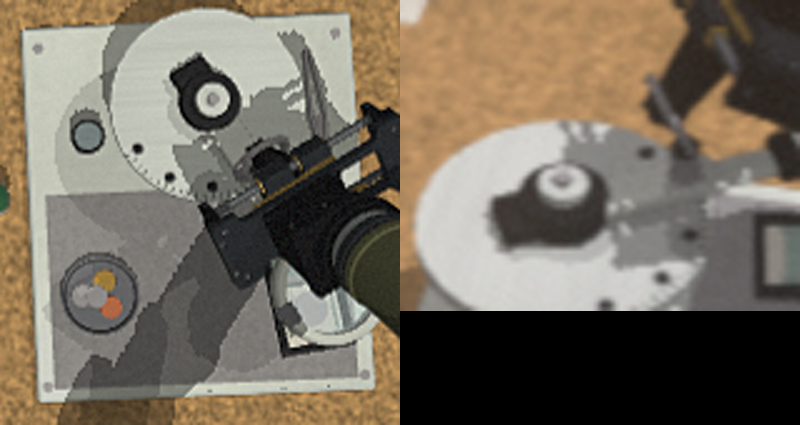

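Call:
{"fn": "servo_tool", "kwargs": {
  "commands": [
    [[0,0,0,0,-1.5,0,0],[0,0,0,0,-3,0,0],[0,0,0,0,-5,0,0],[0,0,0,0,-6,0,0],[0,0,0,0,-6,0,0]]
  ]
}}

```text
time: 12.58
position: [0.5975, -0.1103, 0.2044]
tool_rot: [1.135, 1.091, -0.306]
ft_force: [0.5, -0.7, 0.0]
grip_width: 0.005
```

```bash
python3 -c "
from h import *
arm();go(ring(30,0,0,.207,55),YAW+30,55);go(ring(30,-60,0,.207,55),YAW+30,55)"
```

```text
12.57 p [ 0.5975 -0.1103  0.2044] x-yaw 32.3 th 55.0 zz 0.004 F [ 0.47 -0.65  0.03] T [-0.37  0.55  0.03] q [ 0.38  0.01  0.06  1.98 -0.66  0.9  -0.21] g 0.005
angle about pivot 29.839999999999996 r 0.0674
12.575 row [-0.6  0.7  0. ] [-5.9 -3.9  0.3]
12.575 row [-0.6  0.7  0. ] [-65.9  -3.9   1.1]
```

Call:
{"fn": "servo_tool", "kwargs": {
  "commands": [
    [[0,0,0,-4,-3.5,0,0],[0,0,0,-14,-3.5,0.3,0],[0,0,0,-26,-3.5,0.6,0],[0,0,0,-40,-3.5,0.8,0],[0,0,0,-55,-3.5,1,0]]
  ]
}}

```text
time: 13.2
position: [0.5679, -0.1301, 0.2479]
tool_rot: [1.135, 1.092, -0.307]
ft_force: [1.2, 0.5, 0.3]
grip_width: 0.011
```

```bash
python3 -c "
from h import *
arm()"
```

```text
13.2 p [ 0.5679 -0.1301  0.2479] x-yaw 32.4 th 55.1 zz 0.004 F [1.22 0.5  0.29] T [-0.34  0.53  0.  ] q [ 0.41 -0.06  0.09  1.96 -0.62  1.01 -0.22] g 0.011
angle about pivot 29.979999999999997 r 0.103
```

Call:
{"fn": "servo_tool", "kwargs": {
  "commands": [
    [[0,0,0,-30,0,0,0],[0,0,0,-70,0,10,0],[0,0,0,-110,-10,40,0],[0,0,0,-150,-20,75,0],[0,0,0,-168,-30,110,0]]
  ]
}}

```text
time: 13.82
position: [0.5251, -0.2901, 0.3713]
tool_rot: [1.134, 1.087, -0.308]
ft_force: [0.7, 0.4, 1.5]
grip_width: 0.003
```

Call:
{"fn": "servo_tool", "kwargs": {
  "commands": [
    [[0,0,0,0,0,40,0],[0,0,0,0,0,80,0],[0,0,0,0,0,120,0],[0,0,0,0,0,120,0],[0,0,0,0,0,120,0]]
  ]
}}

```text
time: 14.45
position: [0.5902, -0.3878, 0.3684]
tool_rot: [1.136, 1.093, -0.307]
ft_force: [-0.1, -0.3, 0.2]
grip_width: 0.007
```

```bash
python3 -c "
from h import *
arm();pl([29,30,31])
t=np.radians(YAW+30)
for z in (.206,.2165):
  X=np.r_[PIV-.074*np.array([np.cos(t),np.sin(t)]),z]; print('ringc',(proj('top',X)[0]-[280,140]+.5)*2.5,(proj('side',X)[0]-[240,120]+.5)*[400/90,311/70]+[400,0])
im=vision.get_image('top'); a=cv2.resize(im[140:310,280:440,::-1],None,fx=2.5,fy=2.5,interpolation=cv2.INTER_CUBIC)
cv2.imwrite('pics/t13.png',im[:,:,::-1])
S=vision.get_image('side');cv2.imwrite('pics/s13.png',S[:,:,::-1]);b=cv2.resize(S[120:190,240:330,::-1],(400,311),interpolation=cv2.INTER_CUBIC)
c=np.zeros((425,800,3),np.uint8);c[:,:400]=a;c[:311,400:]=b;cv2.imwrite('pics/c13.png',c)"
```

```text
14.45 p [ 0.5902 -0.3878  0.3684] x-yaw 32.5 th 55.1 zz 0.003 F [-0.11 -0.33  0.18] T [-0.32  0.5   0.03] q [ 0.61  0.3   0.31  1.34 -0.7   1.47 -0.05] g 0.007
angle about pivot 74.99000000000001 r 0.3209
29 left 381.8 bottom 487.6
30 left 386.5 bottom 484.7
31 left 391.0 bottom 481.7
ringc [261.71473777 159.59084877] [671.95308373 118.43419176]
ringc [264.14628974 158.65340313] [672.35982666 105.95795286]
```

View pics/c13.png

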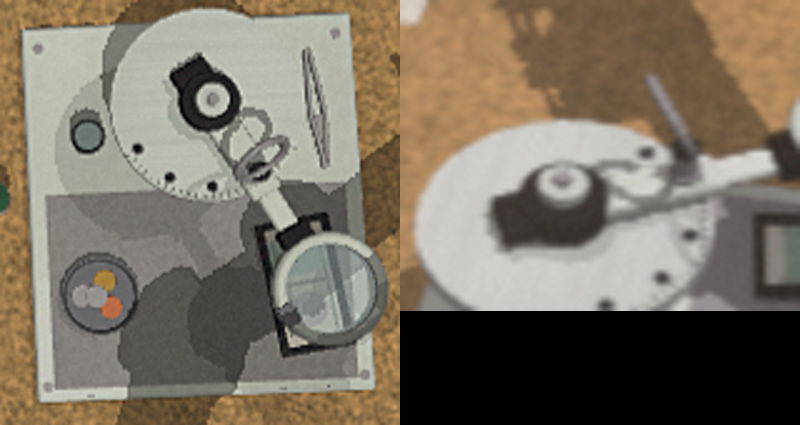

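The lens is over the banknote and the ring is at its home height: its centre in the side crop is about (671,115), where home should be near 113–118 and riding on the disc near 101–106. I'll check both with numbers before handing in.

Run:
```python
from h import *
def lens(f):
    g=cv2.cvtColor(cv2.imread(f),cv2.COLOR_BGR2GRAY); x0,y0=(340,230)
    c=g[y0:305,x0:440]; c=cv2.resize(c,None,fx=4,fy=4,interpolation=cv2.INTER_CUBIC)
    h=cv2.HoughCircles(c,cv2.HOUGH_GRADIENT_ALT,1,400,param1=120,param2=.5,minRadius=65,maxRadius=105)
    return [((q[:2]+.5)/4-.5+[x0,y0],q[2]/4) for q in h[0]] if h is not None else []
for f in ('pics/top0.png','pics/t13.png'):
    for uv,r in lens(f):
        X=onz('top',uv,.162); d=PIV-X[:2]; print(f,uv.round(1),r,X.round(4),'ang',np.degrees(np.arctan2(d[1],d[0])).round(2)-YAW,'dist to note',np.hypot(*(X[:2]-[.4685,-.2020])).round(4))
# what else changed: patches away from arm
a,b=[cv2.imread(f'pics/{n}').astype(int) for n in('top0.png','t13.png')]
for n,(x,y) in dict(dish=(319,257),loupe=(315,194),bottle=(276,218),torch=(452,252),tweez=(406,184),mug=(124,272)).items():
    print(n,'mean diff',np.abs(a-b)[y-14:y+14,x-14:x+14].mean().round(1))
```

```text
pics/top0.png [368.1 267.9] 22.355646 [ 0.4356 -0.0848  0.162 ] ang -0.5500000000000003 dist to note 0.1217
pics/top0.png [368.1 267.9] 18.341215 [ 0.4356 -0.0848  0.162 ] ang -0.5500000000000003 dist to note 0.1217
pics/t13.png [412.6 256.4] 23.154333 [ 0.4661 -0.1932  0.162 ] ang 29.009999999999998 dist to note 0.0091
pics/t13.png [412.6 256.4] 19.944778 [ 0.4661 -0.1932  0.162 ] ang 29.009999999999998 dist to note 0.0091
pics/t13.png [412.6 256.4] 17.315498 [ 0.4661 -0.1932  0.162 ] ang 29.009999999999998 dist to note 0.0091
dish mean diff 3.7
loupe mean diff 2.5
bottle mean diff 2.4
torch mean diff 25.4
tweez mean diff 3.7
mug mean diff 2.3
```

```bash
python3 -c "
from h import *
print(close_job())"
```

```text
the job is handed in; nothing more can be done
None
```

I swung the magnifier one hole to the banknote's side (stand −y), and the pin dropped into that hole. The job is handed in at about 14.5 s of the 45 s.

I put the tips of the shut fingers through the ring and lifted the pin about 12–14 mm. I swung the arm about the pivot, lowered the ring and backed the fingers out.

**Last checks**
- **Swing:** the lens turned 29.6° between the first and last pictures, against 30° wanted. The method is good to about 0.5°.
- **Lens over the note:** the centres are about 9 mm apart in plan, with 40 mm allowed.
- **Pin home:** in the side view the ring is at its home height, not its on-disc height. The spring kept loading the fingers all the way down to the starting contact height. The force then fell to about zero once they were freed.
- **Loose things:** the picture patches at the dish, loupe, bottle, tweezers and mug are unchanged.
- **Forces:** the readings at the end of each move peaked at about 10 N at the wrist.

**Checks that disagreed or were not made**
- **Arm angle:** the lens circle alone reads 29.0° absolute. The same method read −0.55° at the start, so I put this down to a constant offset.
- **Torch:** its patch did change. I take this to be the shadow or the gripper in view, since the fingers never came below about 0.20 m, but I did not look closer.
- **Frame:** I did not measure the frame's position again after the swing.

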